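# Take the dead bayonet bulb out of a table lamp

## Robot

A 6-joint arm with a two-finger parallel gripper is mounted at the origin on the work surface. World frame = base frame: x ahead of the robot, y to its left, z up, the work surface at z = 0. Lengths are in m, angles in rad, forces in N, time in s.
With the tool pointing down it reaches from about 0.35 to 0.775 m from the base axis. Payload 7.3 kg.
Tool frame: the origin (TCP) lies midway between the tips of the shut fingers; the grasp point (between the pads) lies 19 mm behind it (robot.grip_depth is the z of the grasp point in the tool frame, in m); z points along the fingers, y is the line along which they close (so a half turn about z gives the same grasp; the last joint's range is limited). The gripper opens to 92 mm and grips with 3 to 60 N. Pads are 19 mm wide; open, the fingers measure 130 mm over their backs; the gripper's body (75 mm by 190 mm) begins 47 mm behind the grasp point.
Start: joints at [-1.444, 0.342, 1.524, -0, 1.275, -0.146], TCP at [0.141, -0.506, 0.227] pointing down, gripper open.
Joint ranges: [-2.53, 2.53], [-0.77, 2.02], [0.04, 2.7], [-1, 4.14], [0.28, 2.66], [-3.11, 3.11]. Speed limits (rad/s): [2.57, 2.57, 3.14, 3.14, 3.14, 3.14].

## Interface

Orientations are given as [roll, pitch, yaw] about the fixed x, y, z axes, in that order (R = Rz(yaw) Ry(pitch) Rx(roll)).
In Python, from cell import robot, viewer gives the robot as it stands.
- The arm moves only by the tool step_arm, never from a script. Its argument "increments" is a list of rows, each an object with "delta_pos": the shift along the tool's x, y, z in cm, a list of three; "dr": the turn, a rotation vector about the tool's x, y, z in degrees, a list of three; "fingers": the closure, from -1 (fully open) to 1 (shut), so that 0 is half open. In form: [{"delta_pos": [tx, ty, tz], "dr": [wx, wy, wz], "fingers": fingers}, ...]. A call has exactly 5 rows; each row is the pose to reach, as a shift and turn from the pose commanded when the call began, along the tool's axes at that moment; what a row does not reach only later rows make up. A row lasts 1/8 s, in which the tool goes at most 62.5 mm and 10.7 degrees, less where a joint would pass 70% of its speed; a pose out of reach is approached as far as the arm can. A call with a gripper value outside its range is refused whole. The fingers move at their own pace and stop on an object; "newtons" is the grip in N (left out, the last holds). Time passes only in rows, so rows that repeat a pose let the fingers close, or fill a call up. It gives the time, the measured TCP pose, the force, the opening and the grip force at its end, in the units of the state.
- robot.observe(): the state, without advancing time (a new reading comes with each control period).
- viewer.read_camera(name): name is "scene" or "top"; returns the picture (480x640x3 uint8, red, green, blue); there is no depth.
- viewer.camera_params(name): a dict with "K" (3x3 intrinsics, pixels), "k1" (the pictures are not rectified: a ray, as slopes to the right and down, at radius r is drawn at 1 + k1 r^2 times it, then the intrinsics apply), "T" (4x4, takes a point from camera to world coordinates). Camera axes: x right, y down, z forward; pixel columns grow to the right and rows downward; lengths in m; the calibration is good to about 2 mm. A picture is of the moment at which its call begins. camera_params takes no time and is no camera call.
- robot.hand_in(): hands the job in; it is judged then, once.
The state is a dict: "time": time; "qpos": joint angles; "qvel": joint speeds; "joint_efforts": joint torques, N m; "tool_pos": TCP position; "tool_rot": TCP orientation; "contact_force": force on the tool from outside, world axes, zero at the start; "torque": the same for the moment, N m; "opening": finger opening in m; "grip_force": force on a finger pad.
Only numpy, scipy, OpenCV 4.12 (cv2) and the standard library are available. Lean on these libraries where they do the work, as an engineer would, in place of code of your own. Each camera call takes 0.05 s, during which the arm holds its last target. There are 200 camera calls.

## Task

The blackened bulb in the cream table lamp is dead: it has a bayonet cap, so press it down against the spring of its holder, turn it anticlockwise to free it, without forcing it, and lift it out. Then set it down gently, standing upright on its cap, in the empty compartment of the blue tray and let go; leave everything else where it is.

Things in the scene. Friction and masses are not known exactly. Their poses are not given: they have to be found in the camera images.
- bulb_center (a point): The dead bulb (dark smoke-grey glass), half-way up on its axis, 42 mm above the cap's underside. Golf-ball shape, 85 mm tall, 35 to 70 g: steel cap 22 mm wide over its lowest 25 mm, then a white neck, a 45 mm wide straight cylinder from 40 to 62 mm above the underside, then a dome. z points to the dome, x along its two pins.
- bulb_grip (a point): On the bulb's axis, half-way up its 45 mm wide cylinder (52 mm above the cap's underside): the place to grip it, all round alike.
- cap_foot (a point): Centre of the underside of the bulb's steel cap. Two pins, 3.5 mm thick, stick out sideways 7 mm above it. Locked, they sit in notches under the holder's shell, held up there by a spring under the cap. The notches are 2 to 6 mm deep: that differs from lamp to lamp and cannot be seen, only felt.
- holder_rim (a point): Centre of the top rim of the lamp's brass bayonet holder, 195 mm above the table, z up. The locked cap goes 15 mm down into it with 1 mm play all round. The spring pushes back with 5.5 to 9.5 N at first and 11.5 N where the pins come clear of the notches; 1 mm deeper the cap meets a rigid floor (12.5 N; rubbing adds 1 or 2 N). Bulb and holder stand 45 N at most: spring, push, pull and side forces added up.
- lamp: Cream ribbed table lamp, shade off, heavy, does not move; urn 116 mm wide; origin under its centre. Locked pins lie along its x within 0.1 rad. To free the bulb push it down till the pins clear the notches, keep it down and turn it anticlockwise from above till the pins meet the far edge of their slots, 0.75 to 1.3 rad from the locked place, differing from lamp to lamp. Within 0.1 rad of that edge it comes straight up; before, it is held.
- tray: Blue plastic tray that stays put, 70 x 198 mm, walls 24 mm high and 3 mm thick, floor 3 mm thick; three compartments in a row along its y, each about 62 x 61 mm inside, 64 mm apart. Origin at the centre of its underside. The compartment towards +y is empty; a spare lampholder stands in the middle one and a good bulb in the one towards -y.
- free_cell (a point): Centre of the inner floor of the tray's empty compartment, axes as the tray's; z up.
- spare_holder: Spare brass and black lampholder, 38 mm across and 38 mm tall, loose in the tray's middle compartment. Origin under its centre.
- good_bulb: Good bulb, ivory glass, same size as the dead one, standing loose on its cap in the tray's compartment towards -y. Origin under its cap.
- screwdriver: Screwdriver with orange handle, 190 mm long, lying loose. Origin below its middle.
- multimeter: Yellow and black multimeter, 145 x 75 x 35 mm, lying loose. Origin under its centre.
- spray_can: Green spray can with white cap, 53 mm across, 159 mm tall, standing loose. Origin under its centre.
- lampshade: Cream cone lampshade taken off the lamp, 170 mm across below, 130 mm tall, standing loose. Origin at the centre of its lower rim.
- pliers: Pliers with red handles, 140 mm long, 15 mm thick, lying loose. Origin below its joint.
Mind the look-alikes: they are no part of the job. Leave any green look-alike of the part that bears bulb_center alone.

How it is judged:
By the outcome, as a careful person would: the job done as asked, in the order asked, and still so for the second after the job is handed in, with the robot touching nothing.
It also fails if it takes over 70 s, if anything falls off the work surface, if the arm or the gripper's body presses on something with over 40 N, if the wrist force passes 120 N, or if a joint passes its speed limit or range.

## Working session

There is one attempt and no reset: what is moved stays moved. The work goes in short steps, Python scripts to look and compute and a tool call to move; the robot and the scene stay as the last step left them, time stands still between calls to the robot, and variables do not carry over. Pictures are saved under pics/ and viewed, at most 10 in all, crops included, and the job is handed in when it is done.

Besides the shell and the picture viewer there is one more tool, called after "Emit:" by a JSON object that holds its "fn" and its "kwargs", one argument or row to a line. step_arm: Moves the arm, as the interface text tells. Its arguments: {"type":"object","properties":{"increments":{"type":"array"},"newtons":{"type":"number"}},"required":["increments"]}

```bash
mkdir -p pics; cat > h.py <<'E'
import numpy as np, cv2
from cell import robot, viewer
def ray(cam,u,v):
    p=viewer.camera_params(cam);K=np.array(p["K"]);T=np.array(p["T"])
    d=np.array([(u-K[0,2])/K[0,0],(v-K[1,2])/K[1,1]]);s=d.copy()
    for _ in range(20): s=d/(1+p["k1"]*(s@s))
    w=T[:3,:3]@np.array([s[0],s[1],1]);return T[:3,3],w
def onz(cam,u,v,z):
    o,w=ray(cam,u,v);return o+w*(z-o[2])/w[2]
def tri(u1,v1,u2,v2):
    A=[];b=[]
    (o1,d1),(o2,d2)=ray("scene",u1,v1),ray("top",u2,v2)
    t=np.linalg.lstsq(np.c_[d1,-d2],o2-o1,rcond=None)[0]
    a,c=o1+d1*t[0],o2+d2*t[1];return (a+c)/2,np.linalg.norm(a-c)
def proj(cam,P):
    p=viewer.camera_params(cam);K=np.array(p["K"]);T=np.array(p["T"])
    c=T[:3,:3].T@(np.array(P)-T[:3,3]);s=c[:2]/c[2];s=s*(1+p["k1"]*(s@s));return K[:2,:2]@s+K[:2,2]
E
python3 - <<'E'
from h import *
for n in("scene","top"):
    cv2.imwrite(f"pics/{n}0.png",viewer.read_camera(n)[:,:,::-1]);p=viewer.camera_params(n);print(np.round(p["T"],3).tolist(),p["K"][0][0],p["k1"])
print(robot.observe(),robot.grip_depth)
E
```

```text
[[0.534, 0.593, -0.602, 1.166], [0.845, -0.376, 0.38, -0.366], [-0.001, -0.712, -0.702, 0.794], [0.0, 0.0, 0.0, 1.0]] 508.74702225276934 0.016318278528334416
[[0.004, -0.988, 0.155, 0.453], [-1.0, -0.0, 0.026, -0.026], [-0.025, -0.155, -0.988, 1.153], [0.0, 0.0, 0.0, 1.0]] 552.5045124451361 -0.12045166694391665
{'time': 0.1, 'qpos': array([-1.44399462e+00,  3.42667886e-01,  1.52490831e+00,  1.28379151e-05,
        1.27540251e+00, -1.46006319e-01]), 'qvel': array([-0.00016112, -0.00225682, -0.00172177,  0.00177766,  0.00119089,
       -0.00041809]), 'joint_efforts': array([ 4.05350802e-04, -4.32006776e+01, -2.44692349e+01,  7.17993546e-02,
        5.25965681e-02, -5.92065226e-05]), 'tool_pos': array([ 0.14143061, -0.50521994,  0.22611136]), 'tool_rot': array([-3.14022313e+00, -2.13800822e-04,  2.72804131e-01]), 'contact_force': array([-0.79287856, -0.06411587,  0.56520289]), 'torque': array([ 0.01402012,  0.03533325, -0.02624363]), 'grip_force': 0.0, 'opening': 0.09169756273369407} -0.0188
```

View pics/scene0.png

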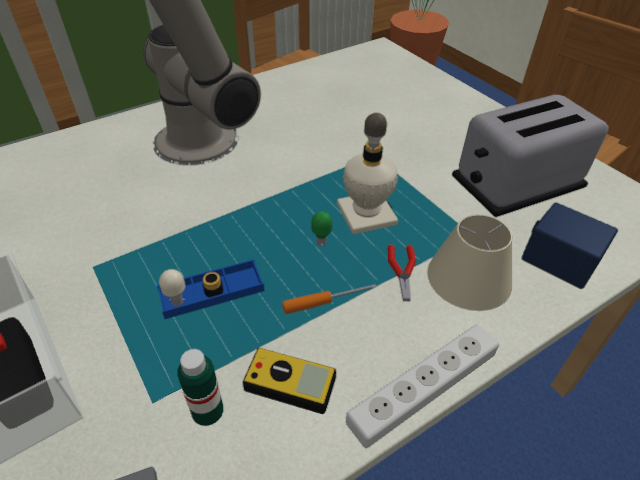

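View pics/top0.png

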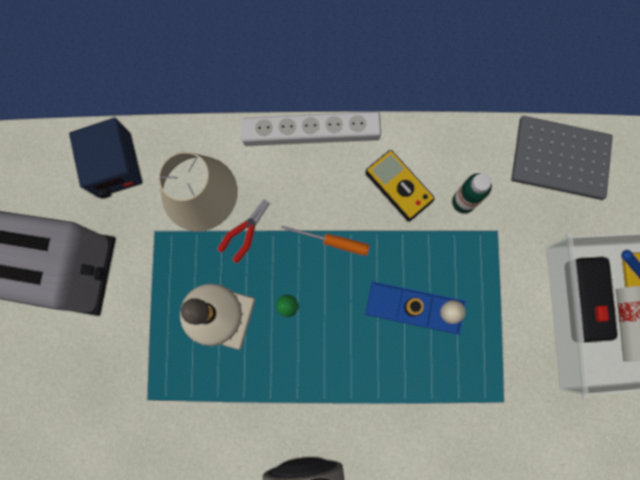

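The dark grey glass at scene (375,125) / top (196,312) sits on the lamp. The ivory bulb, at scene (172,283) / top (453,312), is the good one in the tray. The green one, at scene (321,225) / top (287,305), is the look-alike. The dark one on the lamp fits the description; I'll confirm it in a crop and measure.

```bash
cat > m.py <<'E'
from h import *
S=cv2.imread("pics/scene0.png");T=cv2.imread("pics/top0.png")
def blob(im,mask,seed):
    n,l,s,c=cv2.connectedComponentsWithStats(mask.astype(np.uint8))
    k=min(range(1,n),key=lambda i:np.hypot(*(c[i]-seed)) if s[i,4]>60 else 1e9)
    return (l==k).astype(np.uint8),c[k],s[k]
def dark(im,box):
    m=np.zeros(im.shape[:2],bool);x0,y0,x1,y1=box
    q=im[y0:y1,x0:x1].astype(int);m[y0:y1,x0:x1]=(q.max(2)<105)&(q.max(2)-q.min(2)<25);return m
a,ca,sa=blob(S,dark(S,(355,105,398,143)),(375,125));b,cb,sb=blob(T,dark(T,(175,290,222,335)),(194,311))
print(ca,sa,cb,sb)
for z in(.241,): print("bulb",onz("scene",*ca,z),onz("top",*cb,z))
print("tri",tri(*ca,*cb))
for n,im in(("scene",S),("top",T)):
    h=cv2.cvtColor(im,cv2.COLOR_BGR2HSV)
    m=cv2.inRange(h,(108,150,60),(125,255,255))
    seed=(212,288) if n=="scene" else (400,308)
    m=cv2.morphologyEx(m,cv2.MORPH_CLOSE,np.ones((5,5)))
    B,c,s=blob(im,m>0,seed)
    cn=max(cv2.findContours(B,0,2)[0],key=cv2.contourArea);r=cv2.minAreaRect(cv2.convexHull(cn))
    hull=cv2.approxPolyDP(cv2.convexHull(cn),4,True)[:,0]
    print(n,s,"hull",[(p.tolist(),onz(n,*p,.024).round(4)[:2].tolist()) for p in hull])
    if n=="top":
        P=cv2.boxPoints(r);W=np.array([onz(n,*p,.024)[:2] for p in P]);print(W,W.mean(0),[np.linalg.norm(W[i]-W[i-1]) for i in range(4)])
    g=cv2.inRange(h,(45,120,40),(75,255,255));G,c,s=blob(im,g>0,(321,225) if n=="scene" else (287,305));print("green",c)
    if n=="scene": gc=c
    else: print(tri(*gc,*c))
c1=cv2.resize(S[95:235,325:425],None,fx=4,fy=4);c2=cv2.resize(T[270:360,160:260],None,fx=4,fy=4)
o=np.zeros((560,800,3),np.uint8);o[:,:400]=c1;o[:360,400:]=c2;cv2.imwrite("pics/crop.png",o)
E
python3 m.py
```

```text
[374.89230769 127.21153846] [364 113  23  30 520] [196.56067588 311.29800307] [180 299  36  25 651]
bulb [0.5035704  0.20305141 0.241     ] [0.49322595 0.20658431 0.241     ]
tri (array([0.49419539, 0.20958349, 0.23340747]), np.float64(0.002409153111767018))
scene [ 158  260  106   58 2423] hull [([253, 260], [0.5038, -0.0873]), ([262, 290], [0.5834, -0.1095]), ([165, 317], [0.5437, -0.2918]), ([158, 285], [0.4631, -0.2755])]
green [321.44208038 224.1536643 ]
top [ 366  282   95   51 2278] hull [([372, 283], [0.5624, -0.099]), ([455, 299], [0.5295, -0.2687]), ([458, 332], [0.4624, -0.2731]), ([367, 314], [0.4992, -0.0883])]
[[ 0.49944234 -0.08489489]
 [ 0.56509299 -0.09902293]
 [ 0.52517487 -0.28922292]
 [ 0.45995186 -0.27366558]] [ 0.51241552 -0.18670158] [np.float64(0.19285712793396098), np.float64(0.0671536231645109), np.float64(0.19434375098486067), np.float64(0.06705275001656653)]
green [286.44047619 305.3452381 ]
(array([0.51463912, 0.07329309, 0.05275813]), np.float64(0.000192689720954808))
```

View pics/crop.png

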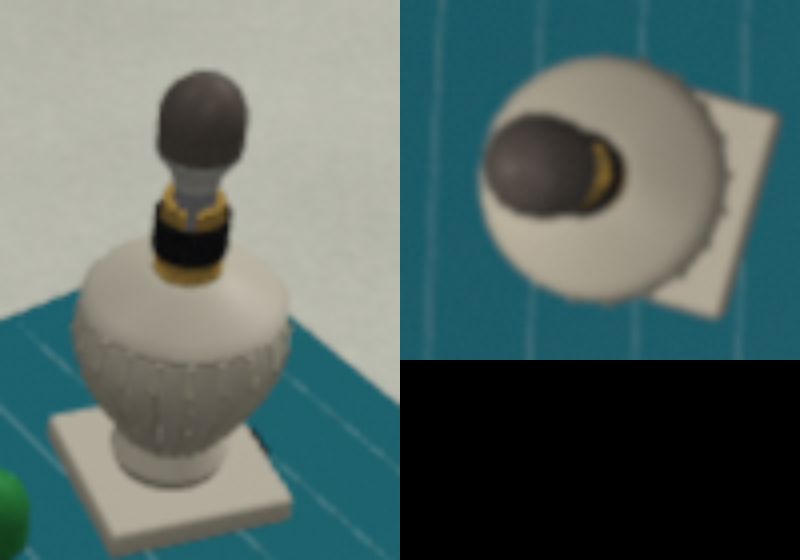

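The crop confirms it: dark grey glass above a white neck in the brass holder on the lamp. The glass centre is at scene ≈(375.7,125.5) and top ≈(194.2,311.2).

```bash
python3 - <<'E'
from h import *
print(tri(375.7,125.5,194.2,311.2),onz("scene",375.7,125.5,.242),onz("top",194.2,311.2,.242))
print("rim",onz("scene",373.2,145.8,.195)); print("urn",tri(370.4,181,211,314.7))
print("base",[onz("top",160+(x-400)/4,270+y/4,.012).round(3) for x,y in((778,115),(718,318))])
o=robot.observe();R=cv2.Rodrigues(np.zeros(3))[0]
from scipy.spatial.transform import Rotation as Ro
print(Ro.from_euler("xyz",o["tool_rot"]).as_matrix().round(3))
E
```

```text
(array([0.49386148, 0.21230311, 0.23639997]), np.float64(0.0011627032378797905)) [0.50074103 0.2071095  0.242     ] [0.49330702 0.21033731 0.242     ]
rim [0.50138564 0.20553028 0.195     ]
urn (array([0.49332217, 0.21517563, 0.09433963]), np.float64(0.00047603936207603955))
base [array([0.53 , 0.144, 0.012]), array([0.426, 0.173, 0.012])]
[[ 0.963  0.269 -0.   ]
 [ 0.269 -0.963  0.001]
 [ 0.    -0.001 -1.   ]]
```

Emit:
{"fn": "step_arm", "kwargs": {
  "increments": [
    {"delta_pos":[5.4,-0.6,-2],"dr":[0,0,0],"fingers":-1},
    {"delta_pos":[10.7,-1.2,-4],"dr":[0,0,0],"fingers":-1},
    {"delta_pos":[16.1,-1.8,-6],"dr":[0,0,0],"fingers":-1},
    {"delta_pos":[21.4,-2.4,-8],"dr":[0,0,0],"fingers":-1},
    {"delta_pos":[26.8,-2.9,-10],"dr":[0,0,0],"fingers":-1}
  ],
  "newtons": 3
}}

```text
time: 0.72
tool_pos: [0.3931, -0.4045, 0.3271]
tool_rot: [-3.141, 0.0, 0.273]
contact_force: [0.7, -1.2, 0.9]
opening: 0.0911
grip_force: 0.0
```

Emit:
{"fn": "step_arm", "kwargs": {
  "increments": [
    {"delta_pos":[2.6,-5.6,0],"dr":[0,0,0],"fingers":-1},
    {"delta_pos":[5.3,-11.3,0],"dr":[0,0,0],"fingers":-1},
    {"delta_pos":[7.9,-16.9,0],"dr":[0,0,0],"fingers":-1},
    {"delta_pos":[10.6,-22.6,0],"dr":[0,0,0],"fingers":-1},
    {"delta_pos":[13.2,-28.2,0],"dr":[0,0,0],"fingers":-1}
  ]
}}

```text
time: 1.35
tool_pos: [0.4427, -0.0963, 0.3265]
tool_rot: [-3.141, 0.0, 0.272]
contact_force: [0.9, -0.8, -0.6]
opening: 0.0919
grip_force: 0.0
```

Emit:
{"fn": "step_arm", "kwargs": {
  "increments": [
    {"delta_pos":[2.6,-5.6,0],"dr":[0,0,0],"fingers":-1},
    {"delta_pos":[5.3,-11.3,0],"dr":[0,0,0],"fingers":-1},
    {"delta_pos":[7.9,-16.9,0],"dr":[0,0,0],"fingers":-1},
    {"delta_pos":[10.6,-22.6,0],"dr":[0,0,0],"fingers":-1},
    {"delta_pos":[13.2,-28.2,0],"dr":[0,0,0],"fingers":-1}
  ]
}}

```text
time: 1.98
tool_pos: [0.4939, 0.2109, 0.3264]
tool_rot: [3.141, 0.0, 0.273]
contact_force: [1.6, -1.0, 0.2]
opening: 0.0917
grip_force: 0.0
```

```bash
python3 - <<'E'
from h import *
o=robot.observe();print(o["tool_pos"],o["tool_rot"],o["contact_force"],o["qpos"])
S=viewer.read_camera("scene")[:,:,::-1];T=viewer.read_camera("top")[:,:,::-1]
p=robot.observe()["tool_pos"];print(proj("scene",p),proj("top",p))
c=np.zeros((600,800,3),np.uint8);c[:,:400]=cv2.resize(S[45:195,325:425],None,fx=4,fy=4);c[:400,400:]=cv2.resize(T[260:360,150:250],None,fx=4,fy=4);cv2.imwrite("pics/ap.png",c)
E
```

```text
[0.4939247  0.2108819  0.32639462] [3.14127918e+00 3.97182892e-04 2.72856008e-01] [ 1.58127324 -1.04353398  0.20705929] [ 2.60972436e-01  3.09396295e-01  1.29860830e+00 -3.18384302e-04
  1.53398149e+00  1.55892447e+00]
[380.38229394  84.08690161] [177.83664313 308.41857341]
```

View pics/ap.png

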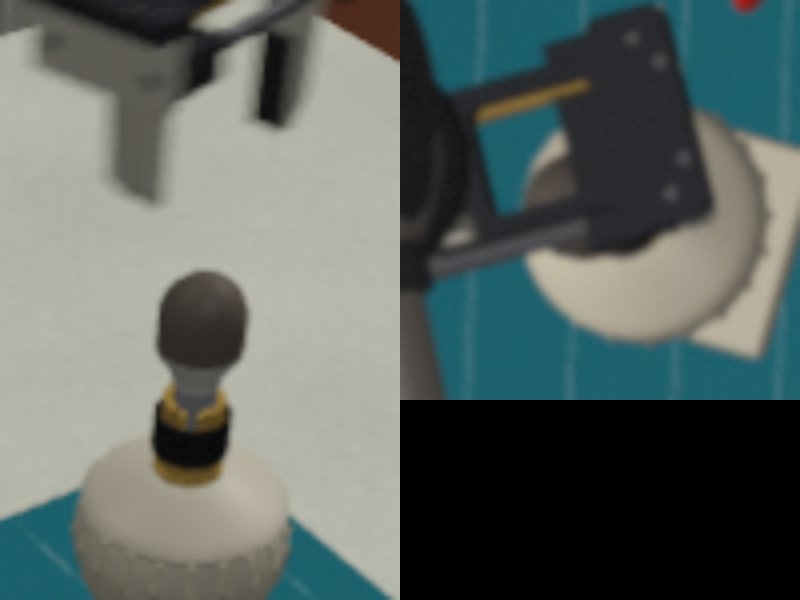

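The fingers straddle the bulb in the scene view (tips ≈(138,192) and (275,118) in the crop). I'll go down and feel with a light grip.

Emit:
{"fn": "step_arm", "kwargs": {
  "increments": [
    {"delta_pos":[0.2,0.2,3],"dr":[0,0,0],"fingers":-1},
    {"delta_pos":[0.2,0.2,6],"dr":[0,0,0],"fingers":-1},
    {"delta_pos":[0.2,0.2,9],"dr":[0,0,0],"fingers":-1},
    {"delta_pos":[0.2,0.2,11.3],"dr":[0,0,0],"fingers":-1},
    {"delta_pos":[0.2,0.2,11.3],"dr":[0,0,0],"fingers":-1}
  ]
}}

```text
time: 2.7
tool_pos: [0.4953, 0.2065, 0.2119]
tool_rot: [3.141, 0.005, 0.272]
contact_force: [0.7, 0.6, 0.6]
opening: 0.0918
grip_force: 0.0
```

Emit:
{"fn": "step_arm", "kwargs": {
  "increments": [
    {"delta_pos":[0,0,0],"dr":[0,0,0],"fingers":-0.5},
    {"delta_pos":[0,0,0],"dr":[0,0,0],"fingers":-0.3},
    {"delta_pos":[0,0,0],"dr":[0,0,0],"fingers":-0.3},
    {"delta_pos":[0,0,0],"dr":[0,0,0],"fingers":-0.2},
    {"delta_pos":[0,0,0],"dr":[0,0,0],"fingers":-0.2}
  ],
  "newtons": 3
}}

```text
time: 3.32
tool_pos: [0.4965, 0.2074, 0.2138]
tool_rot: [3.141, -0.0, 0.273]
contact_force: [0.1, -0.5, -0.2]
opening: 0.0556
grip_force: 0.0
```

Emit:
{"fn": "step_arm", "kwargs": {
  "increments": [
    {"delta_pos":[0,0,0],"dr":[0,0,0],"fingers":-0.15},
    {"delta_pos":[0,0,0],"dr":[0,0,0],"fingers":-0.1},
    {"delta_pos":[0,0,0],"dr":[0,0,0],"fingers":-0.08},
    {"delta_pos":[0,0,0],"dr":[0,0,0],"fingers":-0.08},
    {"delta_pos":[0,0,0],"dr":[0,0,0],"fingers":-0.08}
  ]
}}

```text
time: 3.95
tool_pos: [0.4966, 0.2077, 0.2138]
tool_rot: [-3.141, -0.001, 0.273]
contact_force: [0.5, 3.0, 2.5]
opening: 0.0497
grip_force: 1.6
```

Emit:
{"fn": "step_arm", "kwargs": {
  "increments": [
    {"delta_pos":[0,-0.2,0],"dr":[0,0,0],"fingers":-0.08},
    {"delta_pos":[0,-0.25,0],"dr":[0,0,0],"fingers":-0.05},
    {"delta_pos":[0,-0.25,0],"dr":[0,0,0],"fingers":0.0},
    {"delta_pos":[0,-0.25,0],"dr":[0,0,0],"fingers":0.03},
    {"delta_pos":[0,-0.25,0],"dr":[0,0,0],"fingers":0.03}
  ]
}}

```text
time: 4.58
tool_pos: [0.4958, 0.21, 0.2136]
tool_rot: [-3.141, 0.0, 0.273]
contact_force: [0.2, 2.2, -1.1]
opening: 0.0449
grip_force: 3.0
```

Emit:
{"fn": "step_arm", "kwargs": {
  "increments": [
    {"delta_pos":[0,-0.05,0],"dr":[0,0,0],"fingers":-0.4},
    {"delta_pos":[0,-0.05,0],"dr":[0,0,0],"fingers":-0.4},
    {"delta_pos":[0,-0.05,0],"dr":[0,0,-10],"fingers":-0.4},
    {"delta_pos":[0,-0.05,0],"dr":[0,0,-20],"fingers":-0.4},
    {"delta_pos":[0,-0.05,0],"dr":[0,0,-30],"fingers":-0.4}
  ]
}}

```text
time: 5.2
tool_pos: [0.4957, 0.2101, 0.2137]
tool_rot: [3.141, 0.0, 0.802]
contact_force: [-0.3, 0.6, -0.4]
opening: 0.0642
grip_force: 0.0
```

Emit:
{"fn": "step_arm", "kwargs": {
  "increments": [
    {"delta_pos":[0,0,0],"dr":[0,0,-10],"fingers":-0.4},
    {"delta_pos":[0,0,0],"dr":[0,0,-20],"fingers":-0.4},
    {"delta_pos":[0,0,0],"dr":[0,0,-30],"fingers":-0.4},
    {"delta_pos":[0,0,0],"dr":[0,0,-40],"fingers":-0.4},
    {"delta_pos":[0,0,0],"dr":[0,0,-50],"fingers":-0.4}
  ]
}}

```text
time: 5.82
tool_pos: [0.4957, 0.2101, 0.2137]
tool_rot: [-3.142, 0.0, 1.675]
contact_force: [0.3, -0.9, -0.9]
opening: 0.0643
grip_force: 0.0
```

Emit:
{"fn": "step_arm", "kwargs": {
  "increments": [
    {"delta_pos":[0,0,0],"dr":[0,0,-10],"fingers":-0.4},
    {"delta_pos":[0,0,0],"dr":[0,0,-10],"fingers":-0.2},
    {"delta_pos":[0,0,0],"dr":[0,0,-10],"fingers":-0.15},
    {"delta_pos":[0,0,0],"dr":[0,0,-10],"fingers":-0.1},
    {"delta_pos":[0,0,0],"dr":[0,0,-10],"fingers":-0.08}
  ]
}}

```text
time: 6.45
tool_pos: [0.4957, 0.2103, 0.2137]
tool_rot: [-3.142, 0.0, 1.843]
contact_force: [0.6, 0.2, 0.1]
opening: 0.0497
grip_force: 0.0
```

Emit:
{"fn": "step_arm", "kwargs": {
  "increments": [
    {"delta_pos":[0,0,0],"dr":[0,0,0],"fingers":-0.05},
    {"delta_pos":[0,0,0],"dr":[0,0,0],"fingers":-0.03},
    {"delta_pos":[0,0,0],"dr":[0,0,0],"fingers":0.0},
    {"delta_pos":[0,0,0],"dr":[0,0,0],"fingers":0.05},
    {"delta_pos":[0,0,0],"dr":[0,0,0],"fingers":0.05}
  ]
}}

```text
time: 7.08
tool_pos: [0.4958, 0.2104, 0.2138]
tool_rot: [3.141, 0.0, 1.844]
contact_force: [1.5, 0.5, 0.9]
opening: 0.0451
grip_force: 3.0
```

Emit:
{"fn": "step_arm", "kwargs": {
  "increments": [
    {"delta_pos":[0,0.05,0],"dr":[0,0,0],"fingers":0.1},
    {"delta_pos":[0,0.05,0],"dr":[0,0,0],"fingers":0.1},
    {"delta_pos":[0,0.05,0],"dr":[0,0,0],"fingers":0.1},
    {"delta_pos":[0,0.05,0.1],"dr":[0,0,0],"fingers":0.1},
    {"delta_pos":[0,0.05,0.1],"dr":[0,0,0],"fingers":0.1}
  ],
  "newtons": 35
}}

```text
time: 7.7
tool_pos: [0.496, 0.2104, 0.2134]
tool_rot: [3.141, 0.0, 1.844]
contact_force: [-3.0, -0.7, 7.1]
opening: 0.0444
grip_force: 35.0
```

Emit:
{"fn": "step_arm", "kwargs": {
  "increments": [
    {"delta_pos":[0,0,0.05],"dr":[0,0,0],"fingers":0.1},
    {"delta_pos":[0,0,0.1],"dr":[0,0,0],"fingers":0.1},
    {"delta_pos":[0,0,0.1],"dr":[0,0,0],"fingers":0.1},
    {"delta_pos":[0,0,0.1],"dr":[0,0,0],"fingers":0.1},
    {"delta_pos":[0,0,0.1],"dr":[0,0,0],"fingers":0.1}
  ]
}}

```text
time: 8.32
tool_pos: [0.496, 0.2105, 0.2126]
tool_rot: [3.141, 0.0, 1.844]
contact_force: [-3.7, -0.8, 7.4]
opening: 0.0445
grip_force: 35.0
```

Emit:
{"fn": "step_arm", "kwargs": {
  "increments": [
    {"delta_pos":[0,-0.03,0.05],"dr":[0,0,0],"fingers":0.1},
    {"delta_pos":[0,-0.03,0.1],"dr":[0,0,0],"fingers":0.1},
    {"delta_pos":[0,-0.03,0.1],"dr":[0,0,0],"fingers":0.1},
    {"delta_pos":[0,-0.03,0.1],"dr":[0,0,0],"fingers":0.1},
    {"delta_pos":[0,-0.03,0.1],"dr":[0,0,0],"fingers":0.1}
  ]
}}

```text
time: 8.95
tool_pos: [0.496, 0.2104, 0.2118]
tool_rot: [3.14, 0.0, 1.844]
contact_force: [-4.0, -0.4, 9.1]
opening: 0.0443
grip_force: 35.0
```

Emit:
{"fn": "step_arm", "kwargs": {
  "increments": [
    {"delta_pos":[0,0,0.05],"dr":[0,0,0],"fingers":0.1},
    {"delta_pos":[0,0,0.1],"dr":[0,0,0],"fingers":0.1},
    {"delta_pos":[0,0,0.1],"dr":[0,0,0],"fingers":0.1},
    {"delta_pos":[0,0,0.1],"dr":[0,0,0],"fingers":0.1},
    {"delta_pos":[0,0,0.1],"dr":[0,0,0],"fingers":0.1}
  ]
}}

```text
time: 9.57
tool_pos: [0.4959, 0.2104, 0.211]
tool_rot: [3.14, 0.0, 1.844]
contact_force: [-3.1, -0.7, 9.2]
opening: 0.0443
grip_force: 35.0
```

Emit:
{"fn": "step_arm", "kwargs": {
  "increments": [
    {"delta_pos":[0,-0.03,0.05],"dr":[0,0,0],"fingers":0.1},
    {"delta_pos":[0,-0.03,0.1],"dr":[0,0,0],"fingers":0.1},
    {"delta_pos":[0,-0.03,0.1],"dr":[0,0,0],"fingers":0.1},
    {"delta_pos":[0,-0.03,0.1],"dr":[0,0,0],"fingers":0.1},
    {"delta_pos":[0,-0.03,0.1],"dr":[0,0,0],"fingers":0.1}
  ]
}}

```text
time: 10.2
tool_pos: [0.4959, 0.2104, 0.2102]
tool_rot: [3.139, 0.0, 1.844]
contact_force: [-3.1, -0.6, 10.7]
opening: 0.0445
grip_force: 35.0
```

Emit:
{"fn": "step_arm", "kwargs": {
  "increments": [
    {"delta_pos":[0,0,0.05],"dr":[0,0,0],"fingers":0.1},
    {"delta_pos":[0,0,0.1],"dr":[0,0,0],"fingers":0.1},
    {"delta_pos":[0,0,0.1],"dr":[0,0,0],"fingers":0.1},
    {"delta_pos":[0,0,0.1],"dr":[0,0,0],"fingers":0.1},
    {"delta_pos":[0,0,0.1],"dr":[0,0,0],"fingers":0.1}
  ]
}}

```text
time: 10.82
tool_pos: [0.4959, 0.2104, 0.2093]
tool_rot: [3.139, 0.0, 1.844]
contact_force: [-2.8, -1.3, 10.7]
opening: 0.0442
grip_force: 35.0
```

Emit:
{"fn": "step_arm", "kwargs": {
  "increments": [
    {"delta_pos":[0,0,0.05],"dr":[0,0,0],"fingers":0.1},
    {"delta_pos":[0,0,0.1],"dr":[0,0,0],"fingers":0.1},
    {"delta_pos":[0,0,0.1],"dr":[0,0,0],"fingers":0.1},
    {"delta_pos":[0,0,0.1],"dr":[0,0,0],"fingers":0.1},
    {"delta_pos":[0,0,0.1],"dr":[0,0,0],"fingers":0.1}
  ]
}}

```text
time: 11.45
tool_pos: [0.496, 0.2104, 0.2087]
tool_rot: [3.139, 0.0, 1.844]
contact_force: [-5.0, -1.1, 14.1]
opening: 0.0443
grip_force: 35.0
```

Emit:
{"fn": "step_arm", "kwargs": {
  "increments": [
    {"delta_pos":[0,0,0.03],"dr":[0,0,0],"fingers":0.1},
    {"delta_pos":[0,0,0.05],"dr":[0,0,0],"fingers":0.1},
    {"delta_pos":[0,0,0.05],"dr":[0,0,0],"fingers":0.1},
    {"delta_pos":[0,0,0.05],"dr":[0,0,0],"fingers":0.1},
    {"delta_pos":[0,0,0.05],"dr":[0,0,0],"fingers":0.1}
  ]
}}

```text
time: 12.08
tool_pos: [0.4959, 0.2105, 0.2087]
tool_rot: [3.139, 0.0, 1.844]
contact_force: [-4.8, -0.5, 16.0]
opening: 0.0443
grip_force: 35.0
```

Emit:
{"fn": "step_arm", "kwargs": {
  "increments": [
    {"delta_pos":[0,-0.03,-0.06],"dr":[0,0,0],"fingers":0.1},
    {"delta_pos":[0,-0.03,-0.06],"dr":[0,0,-2],"fingers":0.1},
    {"delta_pos":[0,-0.03,-0.06],"dr":[0,0,-5],"fingers":0.1},
    {"delta_pos":[0,-0.03,-0.06],"dr":[0,0,-8],"fingers":0.1},
    {"delta_pos":[0,-0.03,-0.06],"dr":[0,0,-10],"fingers":0.1}
  ]
}}

```text
time: 12.7
tool_pos: [0.4967, 0.2105, 0.2089]
tool_rot: [3.137, 0.001, 2.019]
contact_force: [-1.1, 0.0, 11.4]
opening: 0.0444
grip_force: 35.0
```

```bash
python3 -c "
from h import *
o=robot.observe();print(o['torque'],o['contact_force'],o['tool_pos'],o['tool_rot'])"
```

```text
[ 0.01708696  0.00203529 -0.00798023] [-1.14233456e+00  2.56235240e-03  1.13879715e+01] [0.49665203 0.21054117 0.20891255] [3.13664624e+00 1.06475719e-03 2.01941950e+00]
```

Emit:
{"fn": "step_arm", "kwargs": {
  "increments": [
    {"delta_pos":[0,0,0],"dr":[0,0,-4],"fingers":0.1},
    {"delta_pos":[0,0,0],"dr":[0,0,-9],"fingers":0.1},
    {"delta_pos":[0,0,0],"dr":[0,0,-14],"fingers":0.1},
    {"delta_pos":[0,0,0],"dr":[0,0,-19],"fingers":0.1},
    {"delta_pos":[0,0,0],"dr":[0,0,-22],"fingers":0.1}
  ]
}}

```text
time: 13.32
tool_pos: [0.497, 0.2107, 0.2091]
tool_rot: [3.137, 0.003, 2.404]
contact_force: [0.1, 0.2, 11.6]
opening: 0.0444
grip_force: 35.0
```

```bash
python3 -c "
from h import *
o=robot.observe();print(o['torque'],o['contact_force'],o['tool_pos'],o['tool_rot'])"
```

```text
[ 0.12833688 -0.17427525  0.01381823] [ 0.145471    0.21156533 11.56664584] [0.49703214 0.2106753  0.20905055] [3.13653775 0.00327161 2.40410819]
```

Emit:
{"fn": "step_arm", "kwargs": {
  "increments": [
    {"delta_pos":[0,0,0.03],"dr":[0,0,-3],"fingers":0.1},
    {"delta_pos":[0,0,0.03],"dr":[0,0,-5],"fingers":0.1},
    {"delta_pos":[0,0,0.03],"dr":[0,0,-7],"fingers":0.1},
    {"delta_pos":[0,0,0.03],"dr":[0,0,-9],"fingers":0.1},
    {"delta_pos":[0,0,0.03],"dr":[0,0,-11],"fingers":0.1}
  ]
}}

```text
time: 13.95
tool_pos: [0.4971, 0.2107, 0.2088]
tool_rot: [3.137, 0.004, 2.595]
contact_force: [-1.4, 0.2, 11.5]
opening: 0.044
grip_force: 35.0
```

```bash
echo "
from h import *
o=robot.observe();print(*[np.round(o[k],4) for k in('torque','contact_force','tool_pos','tool_rot','qpos')])">s.py; python3 s.py
```

```text
[ 0.1585 -0.162  -0.055 ] [-1.3922  0.1909 11.5445] [0.4971 0.2107 0.2088] [3.1371 0.0043 2.5951] [ 0.2589  0.3804  1.5176  0.      1.2373 -0.7655]
```

Emit:
{"fn": "step_arm", "kwargs": {
  "increments": [
    {"delta_pos":[0,0,0],"dr":[0,0,-1],"fingers":0.1},
    {"delta_pos":[0,0,0],"dr":[0,0,-2],"fingers":0.1},
    {"delta_pos":[0,0,0],"dr":[0,0,-3],"fingers":0.1},
    {"delta_pos":[0,0,0],"dr":[0,0,-4],"fingers":0.1},
    {"delta_pos":[0,0,0],"dr":[0,0,-5],"fingers":0.1}
  ]
}}

```text
time: 14.58
tool_pos: [0.4971, 0.2107, 0.2088]
tool_rot: [3.137, 0.005, 2.682]
contact_force: [0.0, 0.8, 12.3]
opening: 0.0446
grip_force: 35.0
```

```bash
python3 s.py
```

```text
[ 0.1554 -0.1653 -0.0526] [ 0.0131  0.7739 12.2815] [0.4971 0.2107 0.2088] [3.1375 0.0047 2.6818] [ 0.2589  0.3804  1.5175 -0.      1.2373 -0.8521]
```

Emit:
{"fn": "step_arm", "kwargs": {
  "increments": [
    {"delta_pos":[0,0,0],"dr":[0,0,-1],"fingers":0.1},
    {"delta_pos":[0,0,0],"dr":[0,0,-2],"fingers":0.1},
    {"delta_pos":[0,0,0],"dr":[0,0,-3],"fingers":0.1},
    {"delta_pos":[0,0,0],"dr":[0,0,-4],"fingers":0.1},
    {"delta_pos":[0,0,0],"dr":[0,0,-5],"fingers":0.1}
  ]
}}

```text
time: 15.2
tool_pos: [0.4971, 0.2107, 0.2088]
tool_rot: [3.138, 0.005, 2.769]
contact_force: [0.3, -0.3, 12.5]
opening: 0.0442
grip_force: 35.0
```

```bash
python3 s.py
```

```text
[ 0.2011 -0.1862 -0.0334] [ 0.3423 -0.321  12.4582] [0.4971 0.2107 0.2088] [3.1379 0.0051 2.7691] [ 0.2589  0.3804  1.5175  0.      1.2374 -0.9394]
```

Emit:
{"fn": "step_arm", "kwargs": {
  "increments": [
    {"delta_pos":[0,0,0],"dr":[0,0,-1],"fingers":0.1},
    {"delta_pos":[0,0,0],"dr":[0,0,-2],"fingers":0.1},
    {"delta_pos":[0,0,0],"dr":[0,0,-3],"fingers":0.1},
    {"delta_pos":[0,0,0],"dr":[0,0,-4],"fingers":0.1},
    {"delta_pos":[0,0,0],"dr":[0,0,-5],"fingers":0.1}
  ]
}}

```text
time: 15.82
tool_pos: [0.4971, 0.2107, 0.2088]
tool_rot: [3.138, 0.005, 2.856]
contact_force: [0.1, 0.3, 11.6]
opening: 0.0444
grip_force: 35.0
```

```bash
python3 s.py
```

```text
[ 0.1391 -0.1475 -0.0416] [ 0.0668  0.3402 11.5994] [0.4971 0.2107 0.2088] [3.1383 0.0054 2.8563] [ 0.2589  0.3804  1.5175  0.      1.2373 -1.0267]
```

Emit:
{"fn": "step_arm", "kwargs": {
  "increments": [
    {"delta_pos":[0,0,0],"dr":[0,0,-1],"fingers":0.1},
    {"delta_pos":[0,0,0],"dr":[0,0,-2],"fingers":0.1},
    {"delta_pos":[0,0,0],"dr":[0,0,-3],"fingers":0.1},
    {"delta_pos":[0,0,0],"dr":[0,0,-4],"fingers":0.1},
    {"delta_pos":[0,0,0],"dr":[0,0,-5],"fingers":0.1}
  ]
}}

```text
time: 16.45
tool_pos: [0.4971, 0.2107, 0.2088]
tool_rot: [3.139, 0.006, 2.944]
contact_force: [0.5, 0.6, 11.9]
opening: 0.0442
grip_force: 35.0
```

```bash
python3 s.py
```

```text
[ 0.1709 -0.1832 -0.0336] [ 0.4619  0.5617 11.9361] [0.4971 0.2107 0.2088] [3.1388 0.0056 2.9436] [ 0.2589  0.3805  1.5175  0.      1.2373 -1.1139]
```

Emit:
{"fn": "step_arm", "kwargs": {
  "increments": [
    {"delta_pos":[0,0,0],"dr":[0,0,-1],"fingers":0.1},
    {"delta_pos":[0,0,0],"dr":[0,0,-2],"fingers":0.1},
    {"delta_pos":[0,0,0],"dr":[0,0,-3],"fingers":0.1},
    {"delta_pos":[0,0,0],"dr":[0,0,-4],"fingers":0.1},
    {"delta_pos":[0,0,0],"dr":[0,0,-4],"fingers":0.1}
  ]
}}

```text
time: 17.08
tool_pos: [0.4971, 0.2107, 0.2088]
tool_rot: [3.139, 0.006, 3.013]
contact_force: [0.3, 0.0, 12.2]
opening: 0.044
grip_force: 35.0
```

```bash
python3 s.py
```

```text
[ 0.1854 -0.1762 -0.0194] [3.2440e-01 7.8000e-03 1.2221e+01] [0.4971 0.2107 0.2088] [3.1392 0.0058 3.0131] [ 0.2589  0.3804  1.5175  0.      1.2374 -1.1833]
```

Emit:
{"fn": "step_arm", "kwargs": {
  "increments": [
    {"delta_pos":[0,0,0],"dr":[0,0,-1],"fingers":0.1},
    {"delta_pos":[0,0,0],"dr":[0,0,-2],"fingers":0.1},
    {"delta_pos":[0,0,0],"dr":[0,0,-3],"fingers":0.1},
    {"delta_pos":[0,0,0],"dr":[0,0,-4],"fingers":0.1},
    {"delta_pos":[0,0,0],"dr":[0,0,-4],"fingers":0.1}
  ]
}}

```text
time: 17.7
tool_pos: [0.4971, 0.2107, 0.2088]
tool_rot: [3.139, 0.006, 3.083]
contact_force: [0.2, -0.1, 12.0]
opening: 0.0446
grip_force: 35.0
```

```bash
python3 s.py
```

```text
[ 0.1782 -0.1495 -0.1532] [ 0.2305 -0.0761 12.041 ] [0.4971 0.2107 0.2088] [3.1395 0.006  3.0826] [ 2.5890e-01  3.8050e-01  1.5175e+00  2.0000e-04  1.2373e+00 -1.2530e+00]
```

Torque has jumped, so the pins have reached the far edge. I'll lift gently.

Emit:
{"fn": "step_arm", "kwargs": {
  "increments": [
    {"delta_pos":[0,0,-0.1],"dr":[0,0,0.5],"fingers":0.1},
    {"delta_pos":[0,0,-0.2],"dr":[0,0,0.5],"fingers":0.1},
    {"delta_pos":[0,0,-0.3],"dr":[0,0,0.5],"fingers":0.1},
    {"delta_pos":[0,0,-0.4],"dr":[0,0,0.5],"fingers":0.1},
    {"delta_pos":[0,0,-0.5],"dr":[0,0,0.5],"fingers":0.1}
  ]
}}

```text
time: 18.32
tool_pos: [0.4965, 0.2107, 0.2122]
tool_rot: [3.14, 0.003, 3.074]
contact_force: [4.0, 3.2, 3.5]
opening: 0.0444
grip_force: 35.0
```

```bash
python3 s.py
```

```text
[ 0.7266 -0.9239 -0.1392] [3.9655 3.231  3.5051] [0.4965 0.2107 0.2122] [3.1401 0.0033 3.0738] [ 2.5900e-01  3.7800e-01  1.5113e+00  4.0000e-04  1.2486e+00 -1.2442e+00]
```

Emit:
{"fn": "step_arm", "kwargs": {
  "increments": [
    {"delta_pos":[-0.04,0.03,0],"dr":[0,0,1],"fingers":0.1},
    {"delta_pos":[-0.04,0.03,0],"dr":[0,0,1],"fingers":0.1},
    {"delta_pos":[-0.04,0.03,0],"dr":[0,0,1],"fingers":0.1},
    {"delta_pos":[-0.04,0.03,0],"dr":[0,0,1],"fingers":0.1},
    {"delta_pos":[-0.04,0.03,0],"dr":[0,0,1],"fingers":0.1}
  ]
}}

```text
time: 18.95
tool_pos: [0.4966, 0.2107, 0.2124]
tool_rot: [3.141, 0.003, 3.056]
contact_force: [3.5, 1.8, 8.9]
opening: 0.0443
grip_force: 35.0
```

```bash
python3 s.py
```

```text
[ 0.5259 -0.7108 -0.0341] [3.453  1.8384 8.8703] [0.4966 0.2107 0.2124] [3.1406e+00 2.7000e-03 3.0563e+00] [ 0.2592  0.3785  1.51   -0.      1.2501 -1.2263]
```

Emit:
{"fn": "step_arm", "kwargs": {
  "increments": [
    {"delta_pos":[-0.03,0.02,0],"dr":[0,0,0],"fingers":0.1},
    {"delta_pos":[-0.03,0.02,-0.1],"dr":[0,0,0],"fingers":0.1},
    {"delta_pos":[-0.03,0.02,-0.2],"dr":[0,0,0],"fingers":0.1},
    {"delta_pos":[-0.03,0.02,-0.3],"dr":[0,0,0],"fingers":0.1},
    {"delta_pos":[-0.03,0.02,-0.4],"dr":[0,0,0],"fingers":0.1}
  ]
}}

```text
time: 19.58
tool_pos: [0.4963, 0.2108, 0.2154]
tool_rot: [3.141, 0.0, 3.057]
contact_force: [4.3, 3.6, 2.1]
opening: 0.0443
grip_force: 35.0
```

```bash
python3 s.py
```

```text
[ 0.6455 -1.0507 -0.1278] [4.3004 3.5708 2.097 ] [0.4963 0.2108 0.2154] [3.1414e+00 4.0000e-04 3.0565e+00] [ 0.2594  0.3768  1.504   0.      1.2603 -1.2263]
```

Emit:
{"fn": "step_arm", "kwargs": {
  "increments": [
    {"delta_pos":[-0.07,0.05,0],"dr":[0,0,0],"fingers":0.1},
    {"delta_pos":[-0.08,0.06,-0.1],"dr":[0,0,0],"fingers":0.1},
    {"delta_pos":[-0.09,0.06,-0.2],"dr":[0,0,0],"fingers":0.1},
    {"delta_pos":[-0.1,0.06,-0.3],"dr":[0,0,0],"fingers":0.1},
    {"delta_pos":[-0.1,0.06,-0.4],"dr":[0,0,0],"fingers":0.1}
  ]
}}

```text
time: 20.2
tool_pos: [0.4965, 0.2111, 0.219]
tool_rot: [-3.141, -0.002, 3.057]
contact_force: [1.4, 1.0, -0.3]
opening: 0.0439
grip_force: 35.0
```

```bash
python3 s.py
```

```text
[ 0.2591 -0.414  -0.0578] [ 1.3574  1.0377 -0.3277] [0.4965 0.2111 0.219 ] [-3.1410e+00 -1.7000e-03  3.0566e+00] [ 0.2599  0.3758  1.4952  0.      1.2724 -1.226 ]
```

Free. I'll lift it clear of the holder, slowly at first.

Emit:
{"fn": "step_arm", "kwargs": {
  "increments": [
    {"delta_pos":[-0.03,0.02,-0.3],"dr":[0,0,0],"fingers":0.1},
    {"delta_pos":[-0.04,0.02,-0.6],"dr":[0,0,0],"fingers":0.1},
    {"delta_pos":[-0.04,0.02,-1.0],"dr":[0,0,0],"fingers":0.1},
    {"delta_pos":[-0.04,0.02,-1.4],"dr":[0,0,0],"fingers":0.1},
    {"delta_pos":[-0.04,0.02,-1.8],"dr":[0,0,0],"fingers":0.1}
  ]
}}

```text
time: 20.82
tool_pos: [0.4975, 0.2113, 0.2378]
tool_rot: [-3.141, 0.0, 3.057]
contact_force: [0.5, -0.7, -0.4]
opening: 0.0444
grip_force: 35.0
```

Emit:
{"fn": "step_arm", "kwargs": {
  "increments": [
    {"delta_pos":[0,0,-0.5],"dr":[0,0,0],"fingers":0.1},
    {"delta_pos":[0,0,-1.5],"dr":[0,0,0],"fingers":0.1},
    {"delta_pos":[0,0,-3],"dr":[0,0,0],"fingers":0.1},
    {"delta_pos":[0,0,-4],"dr":[0,0,0],"fingers":0.1},
    {"delta_pos":[0,0,-4],"dr":[0,0,0],"fingers":0.1}
  ]
}}

```text
time: 21.45
tool_pos: [0.4979, 0.2115, 0.2787]
tool_rot: [3.141, 0.002, 3.057]
contact_force: [0.3, -0.3, -1.2]
opening: 0.0445
grip_force: 35.0
```

```bash
python3 s.py; python3 - <<'E'
from h import *
S=viewer.read_camera("scene")[:,:,::-1]
cv2.imwrite("pics/lift.png",cv2.resize(S[45:235,285:435],None,fx=3,fy=3))
print(proj("scene",robot.observe()["tool_pos"]))
E
```

```text
[ 0.0935 -0.078  -0.0156] [ 0.2993 -0.2671 -1.1875] [0.4979 0.2115 0.2787] [3.1409e+00 2.1000e-03 3.0566e+00] [ 2.6000e-01  3.3590e-01  1.3886e+00 -1.0000e-04  1.4148e+00 -1.2259e+00]
[378.1293905  108.05673434]
```

View pics/lift.png

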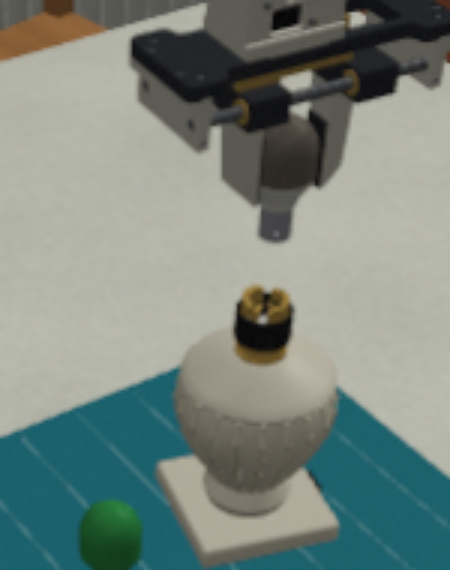

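The bulb is out and hanging upright, with the holder empty at crop (265,300). Carrying it to the tray now.

Emit:
{"fn": "step_arm", "kwargs": {
  "increments": [
    {"delta_pos":[-0.6,-3.3,0],"dr":[0,0,10],"fingers":0.1},
    {"delta_pos":[-1.2,-6.6,0],"dr":[0,0,20],"fingers":0.1},
    {"delta_pos":[-1.7,-10,0],"dr":[0,0,30],"fingers":0.1},
    {"delta_pos":[-2.3,-13.3,0],"dr":[0,0,40],"fingers":0.1},
    {"delta_pos":[-2.9,-16.6,0],"dr":[0,0,50],"fingers":0.1}
  ]
}}

```text
time: 22.12
tool_pos: [0.512, 0.0424, 0.277]
tool_rot: [-3.141, -0.001, 2.178]
contact_force: [0.5, 0.4, -0.7]
opening: 0.0443
grip_force: 35.0
```

Emit:
{"fn": "step_arm", "kwargs": {
  "increments": [
    {"delta_pos":[-3,-1.7,0],"dr":[0,0,10],"fingers":0.1},
    {"delta_pos":[-6,-3.4,0],"dr":[0,0,20],"fingers":0.1},
    {"delta_pos":[-9,-5.1,0],"dr":[0,0,30],"fingers":0.1},
    {"delta_pos":[-12,-6.9,0],"dr":[0,0,40],"fingers":0.1},
    {"delta_pos":[-14.6,-8.4,0],"dr":[0,0,47],"fingers":0.1}
  ]
}}

```text
time: 22.75
tool_pos: [0.5273, -0.1255, 0.2769]
tool_rot: [-3.14, -0.0, 1.359]
contact_force: [-0.2, -0.3, -0.8]
opening: 0.0443
grip_force: 35.0
```

Emit:
{"fn": "step_arm", "kwargs": {
  "increments": [
    {"delta_pos":[0,0,2],"dr":[0,0,0],"fingers":0.1},
    {"delta_pos":[0,0,5],"dr":[0,0,0],"fingers":0.1},
    {"delta_pos":[0,0,8],"dr":[0,0,0],"fingers":0.1},
    {"delta_pos":[0,0,11],"dr":[0,0,0],"fingers":0.1},
    {"delta_pos":[0,0,11],"dr":[0,0,0],"fingers":0.1}
  ]
}}

```text
time: 23.38
tool_pos: [0.526, -0.1237, 0.1651]
tool_rot: [-3.136, -0.001, 1.364]
contact_force: [0.7, 0.2, -0.2]
opening: 0.0447
grip_force: 35.0
```

Emit:
{"fn": "step_arm", "kwargs": {
  "increments": [
    {"delta_pos":[0,0,1],"dr":[0,0,0],"fingers":0.1},
    {"delta_pos":[0,0,2],"dr":[0,0,0],"fingers":0.1},
    {"delta_pos":[0,0,3],"dr":[0,0,0],"fingers":0.1},
    {"delta_pos":[0,0,3.5],"dr":[0,0,0],"fingers":0.1},
    {"delta_pos":[0,0,3.5],"dr":[0,0,0],"fingers":0.1}
  ]
}}

```text
time: 24.0
tool_pos: [0.5275, -0.1242, 0.1322]
tool_rot: [-3.141, -0.0, 1.364]
contact_force: [-0.2, 0.2, -0.7]
opening: 0.044
grip_force: 35.0
```

```bash
python3 s.py; python3 - <<'E'
from h import *
S=viewer.read_camera("scene")[:,:,::-1];T=viewer.read_camera("top")[:,:,::-1]
c=np.zeros((520,800,3),np.uint8);c[:,:400]=cv2.resize(S[200:330,180:280],None,fx=4,fy=4);c[:400,400:]=cv2.resize(T[260:360,345:445],None,fx=4,fy=4);cv2.imwrite("pics/pl.png",c)
E
```

```text
[-0.0086 -0.1049  0.0297] [-0.2106  0.2092 -0.7316] [ 0.5275 -0.1242  0.1322] [-3.1409 -0.      1.3636] [-3.7270e-01  4.6580e-01  1.6118e+00 -1.0000e-04  1.0647e+00 -1.6550e-01]
```

View pics/pl.png

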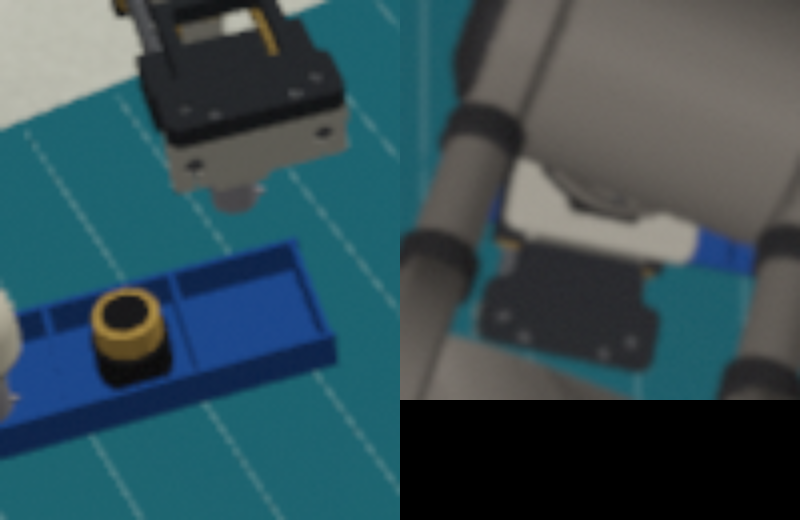

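The gripper is aligned with the tray. The cap foot is at scene ≈(239,252) and the cell floor centre at ≈(243.5,279.5). Checking both against the model.

```bash
python3 - <<'E'
from h import *
print(proj("scene",(.5275,-.1242,.098)),proj("scene",(.5275,-.1242,.003)))
print("rim corners",[onz("scene",180+x/4,200+y/4,.024).round(4)[:2] for x,y in((297,240),(335,338),(165,276),(200,370))])
E
```

```text
[238.45828763 249.00720049] [243.13180037 281.4776251 ]
rim corners [array([ 0.5052, -0.0851]), array([ 0.5731, -0.1   ]), array([ 0.4913, -0.153 ]), array([ 0.5557, -0.1647])]
```

Emit:
{"fn": "step_arm", "kwargs": {
  "increments": [
    {"delta_pos":[0,0,2],"dr":[0,0,0],"fingers":0.1},
    {"delta_pos":[0,0,4.5],"dr":[0,0,0],"fingers":0.1},
    {"delta_pos":[0,0,7],"dr":[0,0,0],"fingers":0.1},
    {"delta_pos":[0,0,8.5],"dr":[0,0,0],"fingers":0.1},
    {"delta_pos":[0,0,8.5],"dr":[0,0,0],"fingers":0.1}
  ]
}}

```text
time: 24.72
tool_pos: [0.5272, -0.1241, 0.0469]
tool_rot: [-3.14, -0.0, 1.364]
contact_force: [0.7, 0.4, 0.3]
opening: 0.0442
grip_force: 35.0
```

Emit:
{"fn": "step_arm", "kwargs": {
  "increments": [
    {"delta_pos":[0,0,0.1],"dr":[0,0,0],"fingers":0.1},
    {"delta_pos":[0,0,0.2],"dr":[0,0,0],"fingers":0.1},
    {"delta_pos":[0,0,0.3],"dr":[0,0,0],"fingers":0.1},
    {"delta_pos":[0,0,0.4],"dr":[0,0,0],"fingers":0.1},
    {"delta_pos":[0,0,0.5],"dr":[0,0,0],"fingers":0.1}
  ]
}}

```text
time: 25.35
tool_pos: [0.5276, -0.1243, 0.0425]
tool_rot: [3.141, 0.0, 1.364]
contact_force: [-0.6, 0.7, -0.5]
opening: 0.0444
grip_force: 35.0
```

Emit:
{"fn": "step_arm", "kwargs": {
  "increments": [
    {"delta_pos":[0,0,0.05],"dr":[0,0,0],"fingers":0.1},
    {"delta_pos":[0,0,0.1],"dr":[0,0,0],"fingers":0.1},
    {"delta_pos":[0,0,0.15],"dr":[0,0,0],"fingers":0.1},
    {"delta_pos":[0,0,0.2],"dr":[0,0,0],"fingers":0.1},
    {"delta_pos":[0,0,0.25],"dr":[0,0,0],"fingers":0.1}
  ]
}}

```text
time: 25.98
tool_pos: [0.5276, -0.1243, 0.04]
tool_rot: [-3.142, 0.0, 1.364]
contact_force: [-0.0, 0.2, -0.9]
opening: 0.0441
grip_force: 35.0
```

Emit:
{"fn": "step_arm", "kwargs": {
  "increments": [
    {"delta_pos":[0,0,0.03],"dr":[0,0,0],"fingers":0.1},
    {"delta_pos":[0,0,0.06],"dr":[0,0,0],"fingers":0.1},
    {"delta_pos":[0,0,0.1],"dr":[0,0,0],"fingers":0.1},
    {"delta_pos":[0,0,0.1],"dr":[0,0,0],"fingers":0.1},
    {"delta_pos":[0,0,0.1],"dr":[0,0,0],"fingers":0.1}
  ]
}}

```text
time: 26.6
tool_pos: [0.5276, -0.1243, 0.039]
tool_rot: [3.142, 0.0, 1.364]
contact_force: [-0.3, 0.2, -0.2]
opening: 0.0444
grip_force: 35.0
```

Emit:
{"fn": "step_arm", "kwargs": {
  "increments": [
    {"delta_pos":[0,0,0.03],"dr":[0,0,0],"fingers":0.1},
    {"delta_pos":[0,0,0.06],"dr":[0,0,0],"fingers":0.1},
    {"delta_pos":[0,0,0.1],"dr":[0,0,0],"fingers":0.1},
    {"delta_pos":[0,0,0.1],"dr":[0,0,0],"fingers":0.1},
    {"delta_pos":[0,0,0.1],"dr":[0,0,0],"fingers":0.1}
  ]
}}

```text
time: 27.22
tool_pos: [0.5276, -0.1243, 0.038]
tool_rot: [-3.142, 0.0, 1.364]
contact_force: [0.0, 0.2, 0.7]
opening: 0.044
grip_force: 35.0
```

Emit:
{"fn": "step_arm", "kwargs": {
  "increments": [
    {"delta_pos":[0,0,0.03],"dr":[0,0,0],"fingers":0.1},
    {"delta_pos":[0,0,0.06],"dr":[0,0,0],"fingers":0.1},
    {"delta_pos":[0,0,0.1],"dr":[0,0,0],"fingers":0.1},
    {"delta_pos":[0,0,0.1],"dr":[0,0,0],"fingers":0.1},
    {"delta_pos":[0,0,0.1],"dr":[0,0,0],"fingers":0.1}
  ]
}}

```text
time: 27.85
tool_pos: [0.5276, -0.1243, 0.037]
tool_rot: [-3.142, 0.0, 1.364]
contact_force: [-0.0, 0.0, -0.8]
opening: 0.0438
grip_force: 35.0
```

Emit:
{"fn": "step_arm", "kwargs": {
  "increments": [
    {"delta_pos":[0,0,0.03],"dr":[0,0,0],"fingers":0.1},
    {"delta_pos":[0,0,0.06],"dr":[0,0,0],"fingers":0.1},
    {"delta_pos":[0,0,0.1],"dr":[0,0,0],"fingers":0.1},
    {"delta_pos":[0,0,0.1],"dr":[0,0,0],"fingers":0.1},
    {"delta_pos":[0,0,0.1],"dr":[0,0,0],"fingers":0.1}
  ]
}}

```text
time: 28.48
tool_pos: [0.5276, -0.1243, 0.0362]
tool_rot: [3.141, 0.0, 1.364]
contact_force: [-1.8, 1.4, 3.3]
opening: 0.0444
grip_force: 35.0
```

Contact at 3.3 N, so the bulb is on the floor. Releasing.

Emit:
{"fn": "step_arm", "kwargs": {
  "increments": [
    {"delta_pos":[0,0,-0.02],"dr":[0,0,0],"fingers":0.1},
    {"delta_pos":[0,0,-0.02],"dr":[0,0,0],"fingers":0.1},
    {"delta_pos":[0,0,-0.02],"dr":[0,0,0],"fingers":0.0},
    {"delta_pos":[0,0,-0.02],"dr":[0,0,0],"fingers":-0.15},
    {"delta_pos":[0,0,-0.02],"dr":[0,0,0],"fingers":-0.4}
  ],
  "newtons": 5
}}

```text
time: 29.1
tool_pos: [0.5275, -0.1243, 0.0361]
tool_rot: [-3.141, 0.0, 1.364]
contact_force: [-0.2, -0.4, 0.4]
opening: 0.0587
grip_force: 0.0
```

Emit:
{"fn": "step_arm", "kwargs": {
  "increments": [
    {"delta_pos":[0,0,-0.02],"dr":[0,0,0],"fingers":-0.5},
    {"delta_pos":[0,0,-0.02],"dr":[0,0,0],"fingers":-0.5},
    {"delta_pos":[0,0,-1],"dr":[0,0,0],"fingers":-0.5},
    {"delta_pos":[0,0,-3],"dr":[0,0,0],"fingers":-0.5},
    {"delta_pos":[0,0,-5],"dr":[0,0,0],"fingers":-0.5}
  ]
}}

```text
time: 29.72
tool_pos: [0.5277, -0.1243, 0.0874]
tool_rot: [3.141, 0.0, 1.364]
contact_force: [-0.0, 0.0, 0.8]
opening: 0.069
grip_force: 0.0
```

Emit:
{"fn": "step_arm", "kwargs": {
  "increments": [
    {"delta_pos":[0,0,-4],"dr":[0,0,0],"fingers":-0.5},
    {"delta_pos":[0,0,-8],"dr":[0,0,0],"fingers":-0.5},
    {"delta_pos":[0,0,-12],"dr":[0,0,0],"fingers":-0.5},
    {"delta_pos":[0,0,-14],"dr":[0,0,0],"fingers":-0.5},
    {"delta_pos":[0,0,-14],"dr":[0,0,0],"fingers":-0.5}
  ]
}}

```text
time: 30.35
tool_pos: [0.5283, -0.1245, 0.2283]
tool_rot: [3.137, 0.001, 1.364]
contact_force: [-0.5, -0.6, -0.8]
opening: 0.069
grip_force: 0.0
```

```bash
python3 -c "
from h import *
cv2.imwrite('pics/end.png',viewer.read_camera('scene')[:,:,::-1])"
```

```text
(no output)
```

View pics/end.png

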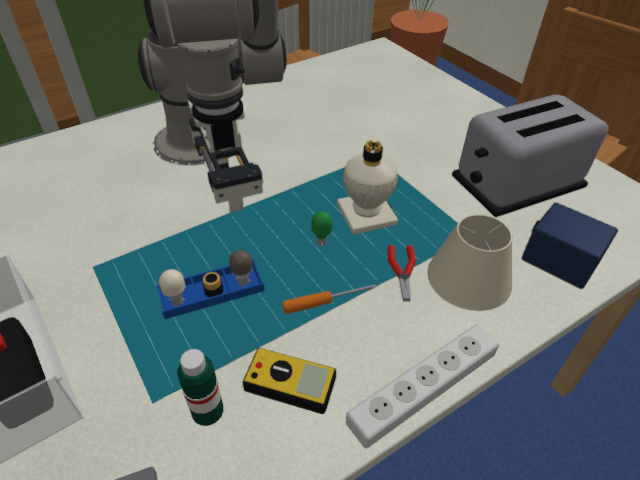

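The dead bulb stands upright in the empty compartment at scene (241,265). The lamp holder is empty, and everything else is where it was.

```bash
python3 -c "
from h import *
print(robot.hand_in())"
```

```text
the job is handed in; nothing more can be done
None
```

I freed the dead bulb from the lamp and stood it upright on its cap in the tray's empty compartment, with nothing else moved, and handed the job in at about 30 s (no verdict was returned).

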